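# Hang the spoked wheel on the paint stand

## Task

Lift the large spoked wheel out of its wooden cradle by the rim and hang it on the high J-hook of the paint stand: bring the rim over the hook's tip, press it down past the sprung keeper without forcing it, and feel it down onto the hook bar; when the bar takes weight and the keeper has snapped shut above the rim, let go. The wheel must end hanging still and plumb; do not knock the stand with the arm, and leave the smaller wheel standing in its cradle.

Things in the scene. Friction and masses are not known exactly. Their poses are not given: they have to be found in the camera images.
- large_wheel: Large spoked steel railway wheel, upright in a cradle. Tread 176 mm diameter, flange 181 (3 mm wide, on its +x side), rim 160 inside, 10 wide with flat side faces; hub 24, 20 wide. Origin at its centre; x along the axle, z up. Five 7 mm spokes: +z points midway between two, which run 36 degrees either side of it. 0.3 to 0.6 kg; held off its top it can turn a little in the grip.
- big_cradle: The large wheel's wooden cradle, fixed: base 100 x 193 x 15 mm, two upright cheeks 163 mm long, 13 mm apart, their tops 58 mm above the table; between them a rail strip on which the tread stands (wheel centre 108 mm above the table). Origin under its middle; x along the wheel's axle. Lift the wheel straight up by 50 mm to clear it.
- small_wheel: A similar, smaller spoked wheel (tread 120 mm, flange 125 mm diameter) upright in a cradle of its own, centre 80 mm above the table, axes as for the large wheel. Stays where it is.
- wheel_stand: Paint stand, bolted down: grey base 160 x 120 x 14 mm, origin under its centre, z up; a round column 40 mm to +x of it. A collar clamped on the column by eye carries the J-hook: a 9 mm round bar running from the column along -x. The top of the bar is 255 mm above the table, give or take 6 mm (not measured: feel for it). The hung wheel's axle is parallel to x, its centre 80 mm below the bar's top.
- column_top (a point): Top of the column, 280 mm above the table, on its axis. From here along the stand's -x, over the bar: 64 to 71 mm a lug (13 mm wide, up to 35 mm above the bar) with the keeper's hinge; 71 to 99 mm the open throat for the rim; 99 to 108 mm the hook's upturned round tip, its top 39 mm above the bar. The hook enters between the wheel's two top spokes, along the axle, from the tip's side.
- hook_gate (a joint): Sprung keeper: 7 mm wide tongue from lug to tip, 24 mm long, 34 mm above the bar. 0 = shut (level), up to 1.4 rad as the rim presses its roller end down and passes beside it: bring the rim's middle down 91 mm from the column's axis. Spring 0.11 N m plus 0.07 per rad: the weight alone does not open it, pressing takes 5 to 15 N more. It snaps shut above the rim some 5 mm before the bar.

How it is judged:
By the outcome, as a careful person would: the job done as asked, in the order asked, and still so for the second after the job is handed in, with the robot touching nothing.
It also fails if it takes over 69 s, if anything falls off the work surface, if the arm or the gripper's body presses on something with over 40 N, if the wrist force passes 120 N, or if a joint passes its speed limit or range.

## Robot

A 6-joint arm with a two-finger parallel gripper is mounted at the origin on the work surface; the furniture and walls round the work are solid. World frame = base frame: x ahead of the robot, y to its left, z up, the work surface at z = 0. Lengths are in m, angles in degrees, forces in N, time in s.
With the tool pointing down it reaches from about 0.25 to 0.725 m from the base axis. Payload 9.7 kg.
Tool frame: the origin (TCP) lies midway between the tips of the shut fingers; the grasp point (between the pads) lies 19 mm behind it; z points along the fingers, y is the line along which they close (so a half turn about z gives the same grasp; the last joint's range is limited). The gripper opens to 85 mm and grips with 20 to 120 N. Pads are 22 mm wide; open, the fingers measure 114 mm over their backs; the gripper's body (76 mm by 85 mm) begins 54 mm behind the grasp point. The pads swing forward as they close: fully open they stand 13 mm farther back than shut.
Start: joints at [65.031, 4.979, 10.078, 95.1, 0, 90], TCP at [0.232, 0.499, 0.231] pointing down, gripper open.
Joint ranges: [-179.16, 179.16], [-48.56, 103.87], [-65.8, 70.77], [-126.05, 130.52], [-82.76, 87.17], [-180, 180]. Speed limits (degrees/s): [127.2, 127.2, 147.25, 180, 180, 180].

## Interface

Orientations are given as [roll, pitch, yaw] about the fixed x, y, z axes, in that order (R = Rz(yaw) Ry(pitch) Rx(roll)).
In Python, from workcell import bot gives the robot as it stands. The module is installed in compiled form; this text tells all that it offers.
- The arm moves only by the tool send_rows, never from a script. Its argument "moves" is one flat list of numbers, 7 for each row, row after row: the shift along the world's x, y, z normalised to -1 to 1, where 1 is 0.025 m, then the turn, a rotation vector about the world's x, y, z normalised to -1 to 1, where 1 is 0.15 rad, then the closure, from -1 (fully open) to 1 (shut), so that 0 is half open. A call has 1 to 8 rows; each row shifts and turns the commanded pose from where the row before left it; what a row does not reach is not made up. A row lasts 1/8 s, in which the tool goes at most 62.5 mm and 10.7 degrees, less where a joint would pass 70% of its speed; a pose out of reach is approached as far as the arm can. A call with a number of a shift or a turn outside -1 to 1 is refused whole. A call with a gripper value outside its range is refused whole. The fingers move at their own pace and stop on an object; "squeeze" is the grip in N (left out, the last holds). Time passes only in rows, so rows that do not move let the fingers close. It gives the time, the measured TCP pose, the force, the opening and the grip force at its end, in the units of the state.
- bot.get_obs(): the state, without advancing time (a new reading comes with each control period).
- bot.camera(name): name is "side" or "top"; returns a dict with "color" (420x560x3 uint8, red, green, blue), "camera_matrix" (3x3 intrinsics, pixels), "D" ([k1, k2, p1, p2, k3] as OpenCV has them; the pictures are not rectified), "R" (3x3) and "t" (3): a world point X has camera coordinates R X + t. Camera axes: x right, y down, z forward; pixel columns grow to the right and rows downward; lengths in m; the calibration is good to about 2 mm. A picture is of the moment at which its call begins. There is no depth.
- bot.job_done(): hands the job in; it is judged then, once.
Trained networks look in the newest picture that a camera, given by its name, has taken for a name from the list of things; names that differ only in an ending like _2 or _b are one class to them, and where a whole thing is asked for, a point or a joint stands for the part that bears it (a point fixed in the world has none). Each returns a list of dicts, best first, with "p" (0 to 1); they miss things now and then, are a little off and sometimes report something else, mostly with a low value. They report only what shows in the picture. A call takes as long as a camera call.
- bot.boxes_of(camera, query): "extent" ([left, top, right, bottom] in pixels, round what is visible of it).
- bot.trace(camera, query): "region" (420x560 bool, what is visible of it) and "extent" ([left, top, right, bottom] in pixels, round what is visible of it).
- bot.landmark_of(camera, query): "pixel" ([column, row] in pixels: a listed point, or the origin of a listed thing).
The state is a dict: "time": time; "q": joint angles; "qd": joint speeds; "joint_efforts": joint torques, N m; "ee_pos": TCP position; "tcp_rot": TCP orientation; "wrist_force": force on the tool from outside, world axes, zero at the start; "torque": the same for the moment, N m; "opening": finger opening in m; "grasp_force": force on a finger pad.
Only numpy, scipy, OpenCV 4.12 (cv2) and the standard library are available. Lean on these libraries where they do the work, as an engineer would, in place of code of your own. Each camera call takes 0.05 s, during which the arm holds its last target. There are 200 camera calls.

## Working session

There is one attempt and no reset: what is moved stays moved. The work goes in short steps, Python scripts to look and compute and a tool call to move; the robot and the scene stay as the last step left them, time stands still between calls to the robot, and variables do not carry over. Pictures are saved under pics/ and viewed, at most 10 in all, crops included, and the job is handed in when it is done.

Besides the shell and the picture viewer there is one more tool, called by a JSON object that holds its "op" and its "data", one argument or row to a line. send_rows: Moves the arm, as the interface text tells. Its arguments: {"type":"object","properties":{"moves":{"type":"array"},"squeeze":{"type":"number"}},"required":["moves"]}

```bash
mkdir -p pics
cat > h.py <<'E'
import numpy as np, cv2
from workcell import bot
def look(n,names):
    c=bot.camera(n); r={}
    for q in names:
        try: r[q]=[(np.round(d['pixel'],1).tolist(),round(d['p'],2)) for d in bot.landmark_of(n,q)[:3]]
        except Exception as e: r[q]=str(e)
    return c,r
def ray(c,px):
    u=cv2.undistortPoints(np.array([[px]],float),c['camera_matrix'],c['D'])[0,0]
    d=c['R'].T@np.array([u[0],u[1],1.]); o=-c['R'].T@c['t']; return o,d/np.linalg.norm(d)
def tri(rays):
    A=0;b=0
    for o,d in rays:
        P=np.eye(3)-np.outer(d,d);A=A+P;b=b+P@o
    x=np.linalg.solve(A,b); return x,[np.linalg.norm((np.eye(3)-np.outer(d,d))@(x-o)) for o,d in rays]
def proj(c,X):
    return cv2.projectPoints(np.atleast_2d(X).astype(float),cv2.Rodrigues(c['R'])[0],c['t'],c['camera_matrix'],c['D'])[0][:,0]
def plane(c,px,z):
    o,d=ray(c,px); return o+d*(z-o[2])/d[2]
E
python3 - <<'E'
from h import *
N=['large_wheel','big_cradle','small_wheel','wheel_stand','column_top']
C={}
for n in('side','top'):
    c,r=look(n,N);C[n]=(c,r);cv2.imwrite(f'pics/{n}0.png',c['color'][...,::-1]);print(n,r,'cam',-c['R'].T@c['t'],c['R'][2])
for q in N:
    try:
        x,e=tri([ray(C[n][0],C[n][1][q][0][0]) for n in C]);print(q,x.round(4),np.round(e,4))
    except Exception as ex: print(q,ex)
print(bot.get_obs())
E
```

```text
side {'large_wheel': [([223.5, 221.9], 0.56)], 'big_cradle': [([221.4, 219.8], 0.69)], 'small_wheel': [([262.8, 345.9], 0.9)], 'wheel_stand': [], 'column_top': [([322.9, 169.8], 0.66)]} cam [ 0.36355758 -0.76331822  0.49268874] [ 0.22763462  0.91132508 -0.34302927]
top {'large_wheel': [([181.7, 260.6], 0.87)], 'big_cradle': [([187.1, 264.8], 0.86)], 'small_wheel': [([374.0, 255.3], 0.56)], 'wheel_stand': [([276.3, 207.5], 0.7)], 'column_top': [([273.0, 164.1], 0.7)]} cam [ 0.37016173 -0.02181718  1.30521995] [ 1.69315757e-01  2.41669325e-04 -9.85561828e-01]
large_wheel [0.4577 0.1996 0.1055] [0.0055 0.0055]
big_cradle [0.449  0.1842 0.1179] [0.0076 0.0076]
small_wheel [ 0.4635 -0.2639  0.0818] [0. 0.]
wheel_stand list index out of range
column_top [ 0.6413 -0.0199  0.284 ] [0.0012 0.0012]
{'time': 0.6, 'q': array([ 6.50293502e+01,  4.97968148e+00,  1.00800608e+01,  9.50995934e+01,
       -9.38503728e-04,  9.00004687e+01]), 'qd': array([ 0.01474103, -0.02740961,  0.0971022 , -0.04244376, -0.03368277,
       -0.007185  ]), 'joint_efforts': array([-3.23844051e-04, -5.19821227e+01,  4.64690065e+01,  1.24148166e-03,
       -6.83684721e-05, -4.37513407e-06]), 'ee_pos': array([0.23219231, 0.49859364, 0.23129319]), 'tcp_rot': array([1.79999214e+02, 9.38497299e-04, 1.55028882e+02]), 'wrist_force': array([ 0.01085504,  0.60186166, -0.0992302 ]), 'torque': array([-0.01935821, -0.01458004, -0.00315672]), 'grasp_force': 0.0, 'opening': 0.08526091527287662}
```

View pics/side0.png

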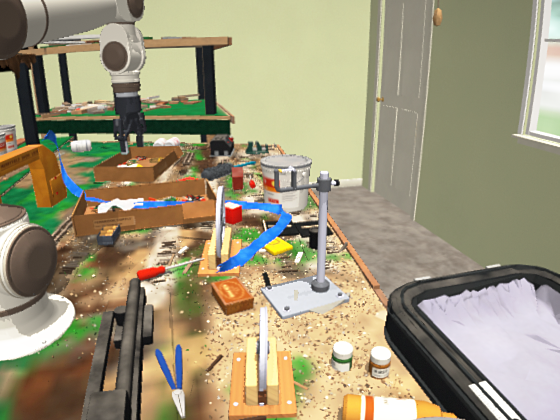

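View pics/top0.png

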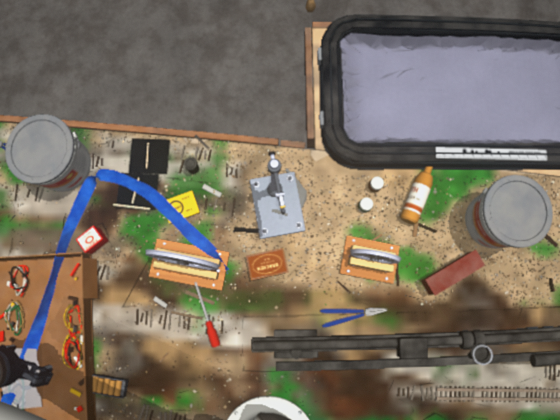

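The side view shows the large wheel edge-on at about (220,222), the stand column from (323,175) down to (318,285) with the hook pointing left, and the small wheel at (263,350). In the top view the large wheel is at (186,258), the stand at (277,205) with its hook running down to (283,212), and the small wheel at (372,256). I'll zoom in.

Run:
```python
from h import *
T=bot.camera('top');
def reg(n,q):
    r=bot.trace(n,q); return [(x['p'],x['region'],x['extent']) for x in r[:2]]
out={}
for n in('top','side'):
    c=bot.camera(n);out[n]=c
    for q in('large_wheel','big_cradle','wheel_stand','hook_gate'):
        for p,m,e in reg(n,q):
            rc=cv2.minAreaRect(np.argwhere(m)[:,::-1].astype(np.float32))
            print(n,q,round(p,2),np.round(e,1),int(m.sum()),np.round(cv2.boxPoints(rc),1).tolist())
def crop(c,x,y,w,h,k): return cv2.resize(c['color'][y:y+h,x:x+w,::-1],(w*k,h*k),interpolation=cv2.INTER_CUBIC)
a=np.hstack([crop(out['top'],140,230,100,75,4),crop(out['top'],235,140,80,75,5)[:300]])
b=np.hstack([crop(out['side'],180,170,100,75,4)[:, :400],crop(out['side'],265,160,100,75,4)])
cv2.imwrite('pics/m.png',np.vstack([a,b]))
np.save('cams.npy',{n:{k:out[n][k] for k in out[n]} for n in out},allow_pickle=True)
```

```text
top large_wheel 0.8 [145.9 250.5 219.7 269.9] 594 [[145.8000030517578, 257.0], [147.6999969482422, 247.5], [218.8000030517578, 261.79998779296875], [217.0, 271.20001220703125]]
top big_cradle 0.67 [150.3 237.7 228.2 290.7] 2066 [[148.3000030517578, 276.5], [155.6999969482422, 237.8000030517578], [229.1999969482422, 251.8000030517578], [221.8000030517578, 290.5]]
top wheel_stand 0.76 [247.4 153.3 305.5 240.1] 3019 [[244.3000030517578, 156.0], [290.0, 147.39999389648438], [305.6000061035156, 230.3000030517578], [259.8999938964844, 238.89999389648438]]
side large_wheel 0.74 [217.  187.7 224.2 253.1] 442 [[216.0, 186.0], [224.0, 186.0], [224.0, 254.0], [216.0, 254.0]]
side big_cradle 0.59 [199.5 229.7 241.7 277.2] 1235 [[198.0, 228.0], [240.0, 228.0], [240.0, 276.0], [198.0, 276.0]]
side wheel_stand 0.66 [262.4 166.1 350.1 323.5] 3956 [[251.39999389648438, 168.89999389648438], [336.5, 162.3000030517578], [348.3999938964844, 314.0], [263.20001220703125, 320.70001220703125]]
```

View pics/m.png

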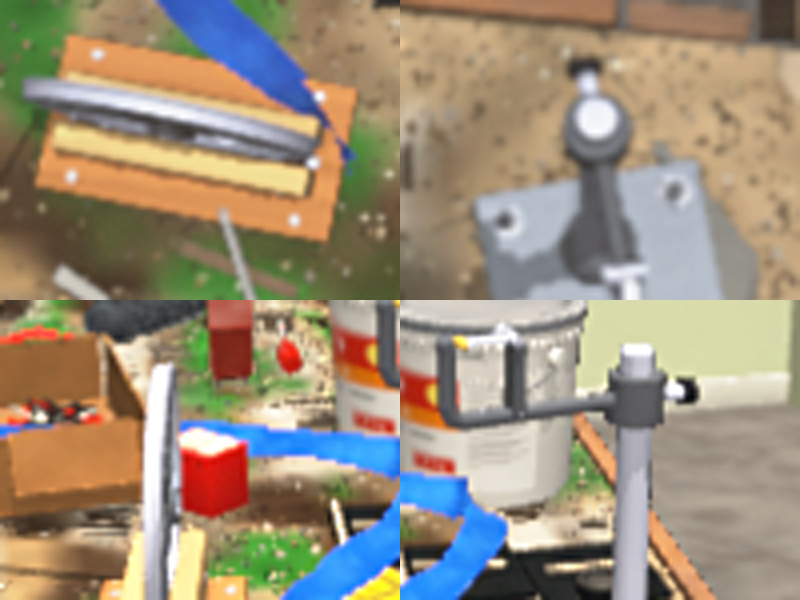

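The mosaic shows the large wheel leaning along the cradle direction (top-view ends near (147,253) and (219,266)), the column top disc at top-view pixel (274,163) and side-view (324,172), and the hook tip at side-view (277,170). The keeper is shut, yellow-tipped at (280,172). The top view was cut off at the tip, so I need one more zoom there.

Run:
```python
from h import *
C=np.load('cams.npy',allow_pickle=True).item()
def crop(c,x,y,w,h,k): return cv2.resize(c['color'][y:y+h,x:x+w,::-1],(w*k,h*k),interpolation=cv2.INTER_CUBIC)
a=np.hstack([crop(C['top'],258,155,40,60,10),crop(C['side'],265,160,40,60,10)])
cv2.imwrite('pics/m2.png',a)
```

```text
(no output)
```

View pics/m2.png

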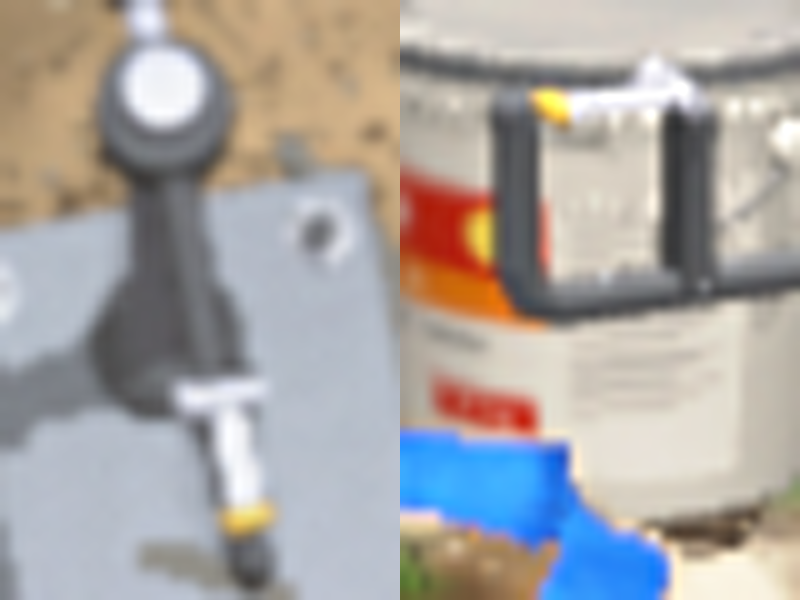

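The zoom shows the column top disc at top-view (273.9,163.4), the hook tip top at top-view (282.6,210), and the same tip at side-view (276,169). The lug top with the hinge is near (292,168) and the bar's top edge is at side row ~188.

Run:
```python
from h import *
from scipy.optimize import minimize
C=np.load('cams.npy',allow_pickle=True).item();T,S=C['top'],C['side']
for n,a,b in(('col',(273.9,163.4),(324,172)),('tip',(282.7,210.2),(276,169.1))):
    x,e=tri([ray(T,a),ray(S,b)]);print(n,x.round(4),np.round(e,4))
    globals()[n]=x
d=(tip-col)[:2];print('hook len',np.linalg.norm(d),'yaw of stand x',np.degrees(np.arctan2(-d[1],-d[0])))
# bar height from side: point over the throat at 85 mm from column
u=d/np.linalg.norm(d)
for z in(.245,.25,.255,.26,.265): print(z,proj(S,[*(col[:2]+.085*u),z]).round(1),proj(S,[*(col[:2]+.1035*u),z+.039]).round(1))
# wheel fit
M={}
for n in C:
    bot.camera(n)
    M[n]=bot.trace(n,'large_wheel')[0]['region']
t=np.linspace(0,2*np.pi,180)
def sil(c,p):
    x,y,z,w=p;cs,sn=np.cos(w),np.sin(w);im=np.zeros((420,560),np.uint8)
    P=[]
    for h in(-.005,.005):
        zz=.088*np.sin(t);yy=.088*np.cos(t);k=zz>-.045
        P.append(np.c_[x+h*cs-yy*sn,y+h*sn+yy*cs,z+zz][k])
    q=proj(c,np.vstack(P));hull=cv2.convexHull((q*16).astype(np.int32))
    cv2.fillConvexPoly(im,hull,255,cv2.LINE_AA,4);return im/255.
def cost(p):
    s=0
    for n in M:
        a=sil(C[n],p);m=M[n].copy()
        s+=1-np.minimum(a,m).sum()/np.maximum(a,m).sum()
    return s
best=None
for w in np.radians([-20,-12,-5]):
    r=minimize(cost,[.455,.195,.108,w],method='Nelder-Mead',options=dict(initial_simplex=np.array([.455,.195,.108,w])+np.vstack([np.zeros(4),np.diag([.01,.01,.006,.1])]),maxiter=300))
    print(r.x.round(4),np.degrees(r.x[3]),r.fun)
pr=[146.,253.],[219.,266.5]
# cradle base corners at z=.015 via mask rect
for p in [[148.3,276.5],[155.7,237.8],[229.2,251.8],[221.8,290.5]]: print(plane(T,p,.015).round(4))
```

```text
col [ 0.6435 -0.0217  0.2799] [0.0008 0.0008]
tip [ 0.5411 -0.0389  0.2972] [0.0009 0.0009]
hook len 0.10387931895305906 yaw of stand x 9.509901383517112
0.245 [[284.7 194.4]] [[275.8 176. ]]
0.25 [[284.7 191.9]] [[275.8 173.4]]
0.255 [[284.7 189.4]] [[275.7 170.8]]
0.26 [[284.7 186.9]] [[275.7 168.2]]
0.265 [[284.7 184.4]] [[275.7 165.6]]
[ 0.4553  0.1987  0.1038 -0.1769] -10.133402319435106 0.38834239191911957
[ 0.4549  0.1983  0.1059 -0.1712] -9.81095673883044 0.38649949497386993
[ 0.4554  0.1978  0.1082 -0.1748] -10.017140420278304 0.3952473878336725
[0.4177 0.3026 0.015 ]
[0.5175 0.2861 0.015 ]
[0.4806 0.0947 0.015 ]
[0.3822 0.1129 0.015 ]
```

Measurements agree with the text: hook length 103.9 mm, column top 0.280 m, bar about 0.258 m, cradle 100 x 193 mm at a yaw of about -10.4°. I'll grip the rim about 35 mm toward +y of its top with a 15° outward tilt, so the fingers stay clear of the hook.

{"op": "send_rows", "data": {
  "moves": [0.92,-1,0.15,0,0,-0.876,-1,0.92,-1,0.15,0,0,-0.876,-1,0.92,-1,0.15,0,0,-0.876,-1,0.92,-1,0.15,0,0,-0.876,-1,0.92,-1,0.15,0,0,-0.876,-1,0.92,-1,0.15,0,0,-0.876,-1,0.92,-1,0,0,0,-0.876,-1,0.92,-1,0,0,0,-0.876,-1]
}}

```text
time: 2.35
ee_pos: [0.4169, 0.2977, 0.2539]
tcp_rot: [180.0, -0.0, 94.6]
wrist_force: [0.0, -0.1, -0.5]
opening: 0.0854
grasp_force: 0.0
```

{"op": "send_rows", "data": {
  "moves": [0.92,-1,0,0,0,-0.876,-1,0.92,-1,0,0,0,-0.876,-1,0,0,0,-0.86,0.156,0,-1,0,0,0,-0.86,0.156,0,-1,0,0,0,0,0,0,-1]
}}

```text
time: 2.98
ee_pos: [0.4623, 0.2498, 0.2518]
tcp_rot: [-179.8, 15.2, 79.9]
wrist_force: [0.6, 0.1, 0.5]
opening: 0.0857
grasp_force: 0.0
```

```bash
cat >> h.py <<'E'
from scipy.spatial.transform import Rotation as Ro
def goal(pos,yaw,tilt):
    """tool y along axle angle yaw(deg), tilted tilt deg outward to +p"""
    a=np.radians(yaw);Rg=Ro.from_rotvec(-np.radians(tilt)*np.array([np.cos(a),np.sin(a),0]))*Ro.from_euler('xyz',[180,0,yaw+90],degrees=True)
    o=bot.get_obs();Rc=Ro.from_euler('xyz',o['tcp_rot'],degrees=True)
    print('t',o['time'],'pos',o['ee_pos'].round(4),'F',o['wrist_force'].round(2),'open',round(o['opening'],4),'grip',round(o['grasp_force'],1),'y',Rc.as_matrix()[:,1].round(4))
    print('shift units',((np.array(pos)-o['ee_pos'])/.025).round(3),'rot units',((Rg*Rc.inv()).as_rotvec()/.15).round(3))
E
python3 - <<'E'
from h import *
goal([.459,.228,.165],-10.3,15)
c=bot.camera('top');s=bot.camera('side')
def crop(c,x,y,w,h,k): return cv2.resize(c['color'][y:y+h,x:x+w,::-1],(w*k,h*k),interpolation=cv2.INTER_CUBIC)
cv2.imwrite('pics/g.png',np.hstack([crop(c,130,200,100,120,4),crop(s,170,130,100,120,4)]))
E
```

```text
t 2.975 pos [0.4623 0.2498 0.2518] F [0.61 0.08 0.52] open 0.0857 grip 0.0 y [ 0.9843 -0.1763 -0.0028]
shift units [-0.133 -0.874 -3.471] rot units [ 0.016 -0.022 -0.017]
```

View pics/g.png

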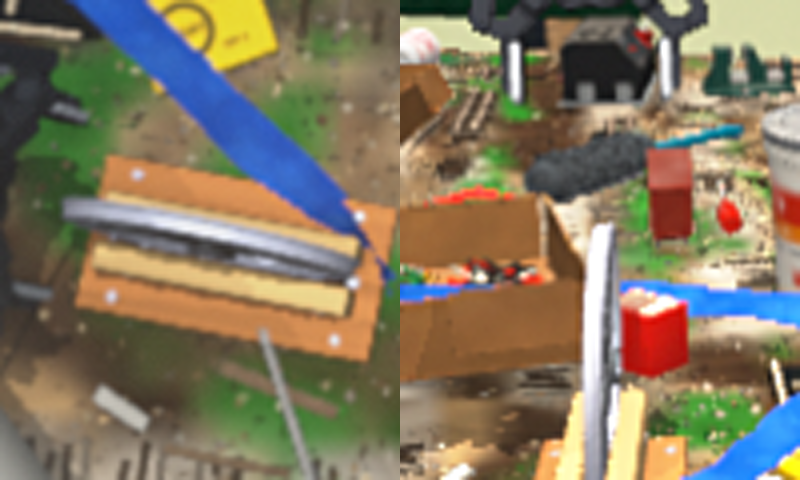

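The fingers straddle the rim plane: their tips are at top-view about (147,227) and (137,272), and side-view about (199,155) and (237,155), with the wheel top at (221,187). I'll compare that with projections.

Run:
```python
from h import *
C=np.load('cams.npy',allow_pickle=True).item();T,S=C['top'],C['side']
o=bot.get_obs();R=Ro.from_euler('xyz',o['tcp_rot'],degrees=True).as_matrix()
for h in(-.043,0,.043):
    X=o['ee_pos']+R[:,1]*h-R[:,2]*.013;print(proj(T,X).round(1),proj(S,X).round(1))
# wheel top point in both views at fitted pose, for several x
for x in(.450,.4535,.457):
    print(x,proj(T,[x,.1985,.196]).round(1),proj(S,[x,.1985,.196]).round(1))
```

```text
[[138.8 270.6]] [[200.5 155.5]]
[[143.  250.3]] [[217.6 155.1]]
[[147.2 230.1]] [[234.7 154.6]]
0.45 [[174.9 258.8]] [[216.3 188.2]]
0.4535 [[175.  257.2]] [[217.7 188.1]]
0.457 [[175.  255.6]] [[219.2 188. ]]
```

Projections match the seen fingertips to about 1 px. The rim top sits 3 mm farther in x than the fit gave, so I'll use that. Next: descend along the tool axis and close.

{"op": "send_rows", "data": {
  "moves": [0,-0.22,-0.87,0,0,0,-1,0,-0.22,-0.87,0,0,0,-1,0,-0.22,-0.87,0,0,0,-1,0,-0.22,-0.87,0,0,0,-1,0,0,0,0,0,0,-1],
  "squeeze": 30
}}

```text
time: 3.7
ee_pos: [0.4615, 0.2256, 0.1666]
tcp_rot: [-180.0, 15.0, 79.7]
wrist_force: [-0.7, 0.0, -0.3]
opening: 0.0857
grasp_force: 0.0
```

{"op": "send_rows", "data": {
  "moves": [0,0,0,0,0,0,0,0,0,0,0,0,0,0.4,0,0,0,0,0,0,0.7,0,0,0,0,0,0,1,0,0,0,0,0,0,1,0,0,0,0,0,0,1,0,0,0,0,0,0,1,0,0,0,0,0,0,1]
}}

```text
time: 4.7
ee_pos: [0.4622, 0.2267, 0.1669]
tcp_rot: [180.0, 15.0, 79.7]
wrist_force: [-0.9, 0.3, 3.4]
opening: 0.0098
grasp_force: 31.3
```

Run:
```python
from h import *
goal([.4625,.228,.165],-10.3,15)
c=bot.camera('top');s=bot.camera('side')
def crop(c,x,y,w,h,k): return cv2.resize(c['color'][y:y+h,x:x+w,::-1],(w*k,h*k),interpolation=cv2.INTER_CUBIC)
cv2.imwrite('pics/g2.png',np.hstack([crop(c,130,200,100,120,4),crop(s,170,130,100,120,4)]))
```

```text
t 4.7 pos [0.4622 0.2267 0.1669] F [-0.95  0.28  3.41] open 0.0098 grip 31.3 y [ 0.984 -0.178  0.   ]
shift units [ 0.012  0.054 -0.078] rot units [ 0.001  0.    -0.005]
```

View pics/g2.png

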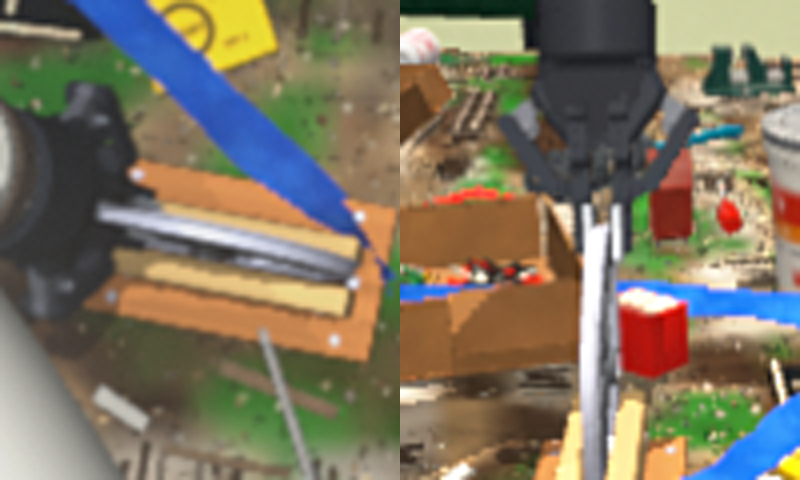

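The grip is on the rim with the opening at 9.8 mm and the wheel seated. Next I'll squeeze harder, lift straight up and check.

{"op": "send_rows", "data": {
  "moves": [0,0,0,0,0,0,1,0,0,0,0,0,0,1,0,0,0.4,0,0,0,1,0,0,0.6,0,0,0,1,0,0,0.8,0,0,0,1,0,0,0.8,0,0,0,1,0,0,0.4,0,0,0,1,0,0,0,0,0,0,1],
  "squeeze": 115
}}

```text
time: 5.8
ee_pos: [0.4626, 0.2267, 0.2425]
tcp_rot: [179.9, 15.0, 79.7]
wrist_force: [1.0, -0.2, -3.9]
opening: 0.0078
grasp_force: 112.7
```

{"op": "send_rows", "data": {
  "moves": [0,0,1,0,0,0,1,0,0,0.8,0,0,0,1,0,0,0.4,0,0,0,1,0,0,0,0,0,0,1,0,0,0,0,0,0,1]
}}

```text
time: 6.42
ee_pos: [0.4621, 0.2266, 0.2958]
tcp_rot: [-179.9, 15.1, 79.8]
wrist_force: [0.5, 0.4, -3.1]
opening: 0.0072
grasp_force: 113.0
```

Run:
```python
from h import *
goal([.4955,-.016,.291],9.5,15)
print(bot.get_obs()['torque'].round(3))
for n in('top','side'):
    c=bot.camera(n)
    for d in bot.trace(n,'large_wheel')[:1]:print(n,d['p'],np.round(d['extent'],1))
    print(bot.landmark_of(n,'large_wheel')[:1],proj(c,[.4568,.1971,bot.get_obs()['ee_pos'][2]-.059]))
```

```text
t 6.425 pos [0.4621 0.2266 0.2958] F [ 0.5   0.38 -3.12] open 0.0072 grip 113.0 y [ 0.984  -0.1781 -0.0011]
shift units [ 1.336 -9.702 -0.19 ] rot units [ 0.008 -0.008  2.299]
[ 0.472 -0.067  0.067]
top 0.56 [137.3 247.  210.9 265.9]
[{'pixel': [169.3, 256.4], 'p': 0.69}] [[171.87925695 254.23074102]]
side 0.93 [211.9 133.6 220.9 206.2]
[{'pixel': [221.6, 174.5], 'p': 0.57}] [[218.22662955 171.71928023]]
```

Opening has fallen from 9.8 to 7.2 mm, so I'll check the picture before travelling.

Run:
```python
from h import *
goal([.4955,-.016,.291],9.5,15)
c=bot.camera('top');s=bot.camera('side')
goal([.4955,-.016,.291],9.5,15)
def crop(c,x,y,w,h,k): return cv2.resize(c['color'][y:y+h,x:x+w,::-1],(w*k,h*k),interpolation=cv2.INTER_CUBIC)
cv2.imwrite('pics/g3.png',np.hstack([crop(c,120,200,100,120,4),crop(s,170,100,100,120,4)]))
```

```text
t 6.725 pos [0.4621 0.2266 0.2965] F [ 0.18  1.09 -3.88] open 0.0081 grip 113.0 y [ 9.84e-01 -1.78e-01 -4.00e-04]
shift units [ 1.336 -9.702 -0.221] rot units [ 0.005 -0.003  2.299]
t 6.825 pos [0.4621 0.2266 0.2967] F [-0.86  0.35 -3.66] open 0.0074 grip 113.0 y [ 9.840e-01 -1.781e-01 -2.000e-04]
shift units [ 1.334 -9.703 -0.227] rot units [ 3.000e-03 -1.000e-03  2.299e+00]
```

View pics/g3.png

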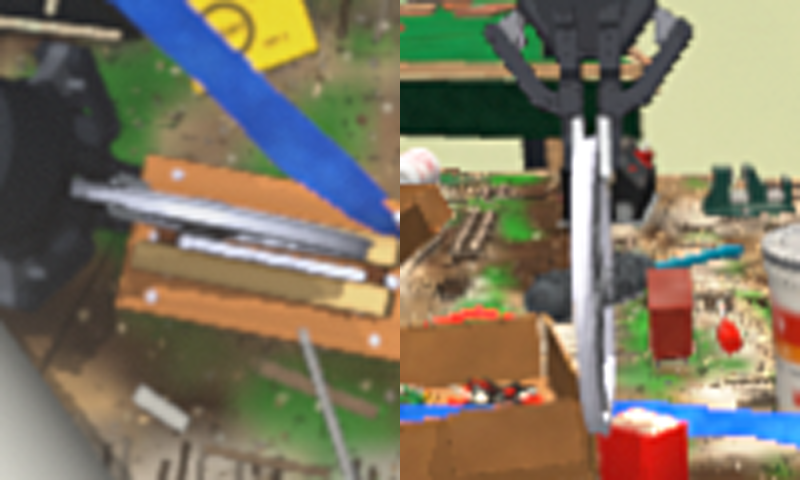

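The wheel hangs free in the grip, clear of the cradle. In the side view its top is at (217,130) and its bottom at (219.5,207). The opening just reads noisy under the firmer squeeze. Now I'll check plumb against projections.

```bash
cat >> h.py <<'E'
TT=np.linspace(0,2*np.pi,240)
def wheel_pts(p,m=None):
    x,y,z,w,l=p
    Rm=Ro.from_euler('zy',[w,l]).as_matrix()   # l = lean about p axis
    P=[]
    for h in(-.005,.005): P.append(np.c_[0*TT+h,.0885*np.cos(TT),.0885*np.sin(TT)])
    return np.vstack(P)@Rm.T+[x,y,z]
def lean(p0,names=('side','top')):
    """fit pose to side+top masks; free x,y,z,yaw,lean"""
    from scipy.optimize import minimize
    M={}
    for n in names:
        c=bot.camera(n);r=bot.trace(n,'large_wheel')
        if r:M[n]=(c,r[0]['region'])
    def cost(p):
        s=0
        for c,m in M.values():
            im=np.zeros((420,560),np.uint8);q=proj(c,wheel_pts(p))
            cv2.fillConvexPoly(im,cv2.convexHull((q*16).round().astype(np.int32)),255,cv2.LINE_AA,4);a=im/255.
            h=m; s+=(np.maximum(a,h)-np.minimum(a,h)).sum()/h.sum()
        return s
    p0=np.array(p0,float)
    r=minimize(cost,p0,method='Nelder-Mead',options=dict(initial_simplex=p0+np.vstack([np.zeros(5),np.diag([.008,.008,.008,.06,.06])]),maxiter=500))
    print('wheel',r.x[:3].round(4),'yaw',np.degrees(r.x[3]).round(2),'lean',np.degrees(r.x[4]).round(2),'cost',round(r.fun,3));return r.x,M
E
python3 - <<'E'
from h import *
lean([.457,.197,.238,-.18,0])
s=bot.camera('side')
for x in(.455,.459):print(proj(s,[[x,.197,.326],[x,.197,.149]]).round(1).tolist())
m=bot.trace('side','large_wheel')[0]['region']
for r in range(132,206,8):
    k=np.flatnonzero(m[r]);print(r,k.min() if len(k) else None,k.max() if len(k) else None,end=' | ')
E
```

```text
wheel [0.4566 0.2019 0.2308] yaw -8.82 lean -0.68 cost 0.654
[[215.5, 135.2], [219.4, 206.4]]
[[217.2, 135.1], [221.1, 206.2]]
132 None None | 140 214 218 | 148 213 221 | 156 213 221 | 164 213 222 | 172 213 221 | 180 213 222 | 188 214 222 | 196 215 222 | 204 216 222 |
```

The tilt in the picture is only perspective, so the wheel is plumb. Next: carry it to a point before the hook tip.

{"op": "send_rows", "data": {
  "moves": [0.07,-0.5,0,0,0,0.23,1,0.13,-0.92,0,0,0,0.23,1,0.13,-1,0,0,0,0.23,1,0.13,-1,0,0,0,0.23,1,0.13,-1,0,0,0,0.23,1,0.13,-1,0,0,0,0.23,1,0.13,-1,0,0,0,0.23,1,0.13,-1,0,0,0,0.23,1]
}}

```text
time: 8.12
ee_pos: [0.4866, 0.0403, 0.2968]
tcp_rot: [-180.0, 15.0, 95.6]
wrist_force: [-0.7, -0.5, -3.3]
opening: 0.0079
grasp_force: 113.0
```

{"op": "send_rows", "data": {
  "moves": [0.13,-0.9,-0.1,0,0,0.23,1,0.13,-0.7,-0.15,0,0,0.23,1,0.13,-0.5,-0.15,0,0,0,1,0.06,-0.2,-0.15,0,0,0,1,0,0,0,0,0,0,1,0,0,0,0,0,0,1]
}}

```text
time: 8.88
ee_pos: [0.4979, -0.016, 0.283]
tcp_rot: [-180.0, 15.0, 99.5]
wrist_force: [0.0, 0.7, -2.1]
opening: 0.0075
grasp_force: 112.9
```

Run:
```python
from h import *
goal([.4955,-.016,.283],9.5,15)
p=bot.get_obs()['ee_pos'];lean([p[0]+.005,p[1]-.03,p[2]-.059,np.radians(9.5),0])
c=bot.camera('top');s=bot.camera('side')
def crop(c,x,y,w,h,k): return cv2.resize(c['color'][y:y+h,x:x+w,::-1],(w*k,h*k),interpolation=cv2.INTER_CUBIC)
cv2.imwrite('pics/g4.png',np.hstack([crop(c,230,150,100,120,4),crop(s,240,110,100,150,4)[:480]]))
```

```text
t 8.875 pos [ 0.4979 -0.016   0.283 ] F [ 0.02  0.73 -2.09] open 0.0075 grip 112.9 y [ 9.862e-01  1.654e-01 -3.000e-04]
shift units [-0.098 -0.001 -0.001] rot units [ 0.002 -0.002 -0.003]
wheel [ 0.5025 -0.0451  0.226 ] yaw 9.12 lean -1.12 cost 1.301
```

View pics/g4.png

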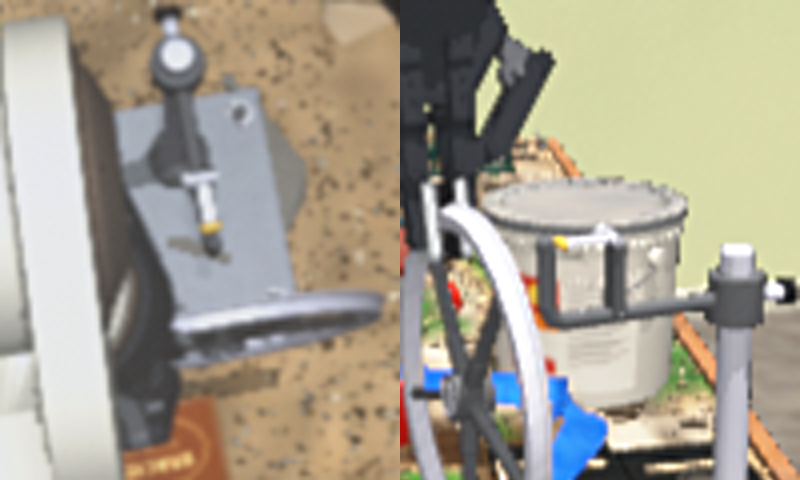

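The top view shows the wheel in front of the tip, whose top is at (282,210), with the rim's right end at (325,225). In the side view the hub is at about (357,207), a spoke rises to about (349,177), and the keeper is shut at (380–390,170). I'll check the wheel model against this.

Run:
```python
from h import *
s=bot.camera('side');o=bot.get_obs()['ee_pos']
a=np.radians(9.5);p=np.array([-np.sin(a),np.cos(a),0]);ax=np.array([np.cos(a),np.sin(a),0])
C=o-.0301*p-np.array([0,0,.059])
print('C',C.round(4))
for t in(0,):
  for ph in(36,-36,108,-108,180):
    f=np.radians(ph+t);print(ph,(proj(s,C+.08*(np.sin(f)*p+np.cos(f)*np.array([0,0,1])))[0]-[240,110]).round(1)*4+[400,0])
print('hub',(proj(s,C+.0*ax)[0]-[240,110])*4+[400,0])
for h in(-.005,.005):print('rimtop outer',(proj(s,C+ax*h+[0,0,.088])[0]-[240,110])*4+[400,0],'inner',(proj(s,C+ax*h+[0,0,.08])[0]-[240,110])*4+[400,0])
f=np.linspace(-np.pi,np.pi,721)[:,None]
q=(proj(s,C+ax*.005+.088*(np.sin(f)*p+np.cos(f)*np.array([0,0,1])))-[240,110])*4+[400,0]
print('right-most',q[q[:,0].argmax()],'topmost',q[q[:,1].argmin()])
im=s['color'][:,:,::-1].copy()
im=cv2.resize(im[100:250,220:360],None,fx=4,fy=4,interpolation=cv2.INTER_CUBIC)
def ln(A,B,col):
    q=((proj(s,np.array([A,B]))-[220,100])*4+1.5).astype(int);cv2.line(im,tuple(map(int,q[0])),tuple(map(int,q[1])),col,1)
for ph in(36,-36,108,-108,180):
    ff=np.radians(ph);ln(C,C+.08*(np.sin(ff)*p+np.cos(ff)*np.array([0,0,1])),(0,0,255))
for h,r in((-.005,.088),(.005,.088),(-.005,.08)):
    P=C+ax*h+r*(np.sin(f)*p+np.cos(f)*np.array([0,0,1]));q=((proj(s,P)-[220,100])*4+1.5).astype(np.int32);cv2.polylines(im,[q],True,(0,255,0),1)
col=np.array([.6435,-.0217,0])
ln(col-ax*.071+[0,0,.258],col-ax*.099+[0,0,.258],(255,0,255));ln(col-ax*.1035+[0,0,.258],col-ax*.1035+[0,0,.297],(255,0,255))
cv2.imwrite('pics/ov.png',im)
```

```text
C [ 0.5029 -0.0459  0.2241]
36 [431.2 240.4]
-36 [504.  290.4]
108 [417.6 394.4]
-108 [532.4 502.8]
180 [472.8 548.4]
hub [468.82302805 395.64898065]
rimtop outer [454.15514384 215.80710429] inner [454.59340791 232.85524737]
rimtop outer [474.64967043 213.53118622] inner [475.01639086 230.50374706]
right-most [553.27455268 461.745205  ] topmost [460.04909302 209.02387491]
```

View pics/ov.png

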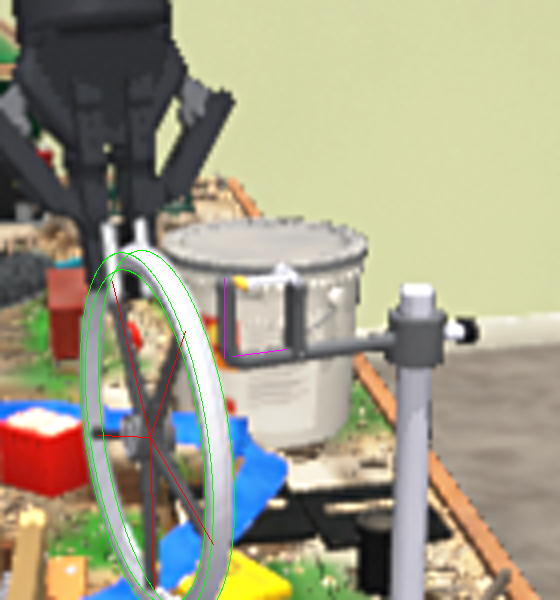

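The model overlay fits the rim, spokes and hook to about 1 px. The rim's inside is 7 mm above the tip and laterally centred. Next I'll move along the axle over the throat.

{"op": "send_rows", "data": {
  "moves": [0.25,0.045,0,0,0,0,1,0.4,0.07,0,0,0,0,1,0.4,0.07,0,0,0,0,1,0.4,0.07,0,0,0,0,1,0.38,0.07,0,0,0,0,1,0.2,0.04,0,0,0,0,1,0,0,0,0,0,0,1,0,0,0,0,0,0,1]
}}

```text
time: 10.22
ee_pos: [0.5485, -0.0073, 0.2831]
tcp_rot: [-180.0, 15.0, 99.5]
wrist_force: [-0.5, 1.1, -3.3]
opening: 0.0074
grasp_force: 112.8
```

```bash
cat > ov.py <<'E'
from h import *
def overlay(name,zb=.258,both=True):
    o=bot.get_obs()['ee_pos'];a=np.radians(9.5);p=np.array([-np.sin(a),np.cos(a),0]);ax=np.array([np.cos(a),np.sin(a),0])
    C=o-.0301*p-np.array([0,0,.059]);col=np.array([.6435,-.0217,0])
    print('C',C.round(4),'dist col',((col-C)@ax).round(4),'lat',((C-col)@p).round(4),'rim inner z',(C[2]+.08).round(4))
    out=[]
    for n,(x0,y0,w,h) in(('side',(260,120,65,95)),('top',(250,150,65,95))):
        s=bot.camera(n);im=cv2.resize(s['color'][y0:y0+h,x0:x0+w,::-1],None,fx=6,fy=6,interpolation=cv2.INTER_CUBIC);raw=im.copy()
        f=np.linspace(-1.0,1.0,200)[:,None]
        for hh,r in((-.005,.088),(.005,.088)):
            q=((proj(s,C+ax*hh+r*(np.sin(f)*p+np.cos(f)*np.array([0,0,1])))-[x0,y0])*6+2.5).astype(np.int32);cv2.polylines(im,[q],False,(0,255,0),1)
        for A,B in(((.071,0),(.099,0)),((.1035,0),(.1035,.039)),((.071,.034),(.099,.034))):
            q=((proj(s,np.array([col-ax*A[0]+[0,0,zb+A[1]],col-ax*B[0]+[0,0,zb+B[1]]]))-[x0,y0])*6+2.5).astype(np.int32);cv2.polylines(im,[q],False,(255,0,255),1)
        out.append(im)
    cv2.imwrite('pics/'+name,np.hstack(out))
E
python3 - <<'E'
from ov import *
goal([.5487,-.0068,.283],9.5,15);overlay('h1.png')
E
```

```text
t 10.225 pos [ 0.5485 -0.0073  0.2831] F [-0.5   1.07 -3.29] open 0.0074 grip 112.8 y [ 9.863e-01  1.652e-01 -2.000e-04]
shift units [ 0.008  0.021 -0.005] rot units [ 0.003 -0.001 -0.001]
C [ 0.5535 -0.037   0.2241] dist col 0.0913 lat -0.0002 rim inner z 0.3041
```

View pics/h1.png

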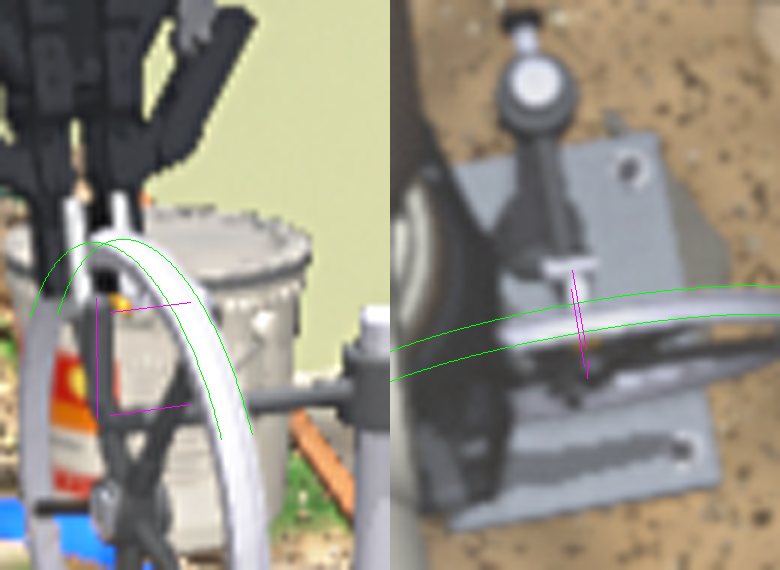

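The side view shows the rim crossing over the throat just above the keeper (its yellow end at about (280,170)). In the top view the rim crosses the keeper at about (282,204). Both suggest the rim sits 1–2 px toward the tip compared with the model. That was my last picture, so I'll measure this numerically.

Run:
```python
from h import *
from scipy.optimize import least_squares
a=np.radians(9.5);p=np.array([-np.sin(a),np.cos(a),0]);ax=np.array([np.cos(a),np.sin(a),0]);Z=np.array([0,0,1.])
o=bot.get_obs()['ee_pos'];C=o-.0301*p-.059*Z
for n in('side','top'):
    s=bot.camera(n);g=cv2.cvtColor(s['color'],cv2.COLOR_RGB2GRAY).astype(np.float32)
    for ph in((-20,-30,-40,-50) if n=='side' else (-5,-12,-20,-30)):
        f=np.radians(ph);r=np.sin(f)*p+np.cos(f)*Z
        P=np.array([C+r*.088+ax*h for h in np.arange(-.016,.0161,.002)])
        q=proj(s,P).astype(np.float32)
        v=cv2.remap(g,q[:,0][None],q[:,1][None],cv2.INTER_LINEAR)[0]
        print(n,ph,'px/mm',round(float(np.linalg.norm(q[-1]-q[0])/32),2),v.astype(int).tolist())
```

```text
side -20 px/mm 0.5 [207, 222, 172, 137, 173, 235, 255, 255, 254, 250, 247, 234, 196, 155, 142, 148, 148]
side -30 px/mm 0.51 [159, 162, 176, 154, 152, 227, 255, 255, 254, 249, 250, 159, 109, 162, 200, 195, 200]
side -40 px/mm 0.51 [213, 207, 169, 130, 159, 234, 255, 255, 253, 243, 241, 218, 216, 206, 182, 163, 162]
side -50 px/mm 0.52 [67, 80, 111, 120, 156, 223, 255, 254, 249, 240, 219, 172, 145, 143, 145, 146, 146]
top -5 px/mm 0.49 [63, 68, 70, 81, 121, 187, 230, 227, 205, 174, 173, 169, 168, 166, 165, 165, 177]
top -12 px/mm 0.49 [69, 66, 63, 68, 103, 169, 219, 222, 198, 170, 170, 169, 168, 168, 168, 167, 166]
top -20 px/mm 0.49 [77, 111, 132, 100, 102, 154, 196, 205, 191, 175, 170, 169, 168, 167, 168, 168, 168]
top -30 px/mm 0.49 [76, 98, 131, 146, 145, 163, 195, 196, 180, 161, 155, 135, 129, 128, 128, 128, 128]
```

The offset is at most about 1 mm, which leaves 2–3 mm of margin at the tip. I'll shift 0.5 mm and lower, watching the force.

{"op": "send_rows", "data": {
  "moves": [0.02,0.01,-0.14,0,0,0,1,0,0,-0.14,0,0,0,1,0,0,0,0,0,0,1]
}}

```text
time: 10.8
ee_pos: [0.549, -0.007, 0.2756]
tcp_rot: [-180.0, 15.0, 99.5]
wrist_force: [0.5, 0.3, -3.1]
opening: 0.0074
grasp_force: 112.9
```

{"op": "send_rows", "data": {
  "moves": [0,0,-0.06,0,0,0,1,0,0,-0.06,0,0,0,1,0,0,-0.06,0,0,0,1,0,0,-0.06,0,0,0,1]
}}

```text
time: 11.3
ee_pos: [0.5493, -0.0071, 0.2704]
tcp_rot: [180.0, 15.0, 99.5]
wrist_force: [-1.2, 0.9, 3.4]
opening: 0.0073
grasp_force: 113.7
```

{"op": "send_rows", "data": {
  "moves": [0,0,-0.06,0,0,0,1,0,0,-0.06,0,0,0,1,0,0,-0.06,0,0,0,1]
}}

```text
time: 11.68
ee_pos: [0.5491, -0.0071, 0.2657]
tcp_rot: [180.0, 15.0, 99.5]
wrist_force: [-1.4, -1.2, 5.2]
opening: 0.0077
grasp_force: 114.0
```

Contact with the keeper came at the expected height, at about 8 N of pressing. Continuing.

{"op": "send_rows", "data": {
  "moves": [0,0,-0.06,0,0,0,1,0,0,-0.06,0,0,0,1,0,0,-0.06,0,0,0,1]
}}

```text
time: 12.05
ee_pos: [0.5489, -0.0071, 0.2608]
tcp_rot: [-180.0, 15.0, 99.5]
wrist_force: [-3.5, -1.2, 4.3]
opening: 0.0078
grasp_force: 113.8
```

{"op": "send_rows", "data": {
  "moves": [0,0,-0.06,0,0,0,1,0,0,-0.06,0,0,0,1,0,0,-0.06,0,0,0,1]
}}

```text
time: 12.42
ee_pos: [0.5492, -0.007, 0.2564]
tcp_rot: [-180.0, 15.0, 99.5]
wrist_force: [-2.3, -0.7, 5.3]
opening: 0.0076
grasp_force: 113.8
```

{"op": "send_rows", "data": {
  "moves": [0,0,-0.06,0,0,0,1,0,0,-0.06,0,0,0,1,0,0,-0.06,0,0,0,1]
}}

```text
time: 12.8
ee_pos: [0.5496, -0.007, 0.2525]
tcp_rot: [179.9, 15.0, 99.5]
wrist_force: [-3.6, -0.7, 4.7]
opening: 0.0079
grasp_force: 113.7
```

{"op": "send_rows", "data": {
  "moves": [0,0,-0.06,0,0,0,1,0,0,-0.06,0,0,0,1,0,0,-0.06,0,0,0,1]
}}

```text
time: 13.18
ee_pos: [0.5482, -0.007, 0.2462]
tcp_rot: [-179.8, 15.0, 99.6]
wrist_force: [-7.3, 0.2, -0.6]
opening: 0.0078
grasp_force: 113.2
```

{"op": "send_rows", "data": {
  "moves": [0,0,-0.06,0,0,0,1,0,0,-0.06,0,0,0,1]
}}

```text
time: 13.42
ee_pos: [0.5481, -0.007, 0.2431]
tcp_rot: [-179.8, 15.0, 99.6]
wrist_force: [-7.6, -1.4, -2.0]
opening: 0.0077
grasp_force: 113.1
```

{"op": "send_rows", "data": {
  "moves": [0,0,-0.06,0,0,0,1,0,0,0,0,0,0,1]
}}

```text
time: 13.68
ee_pos: [0.5493, -0.0068, 0.242]
tcp_rot: [-179.9, 15.0, 99.5]
wrist_force: [-0.3, -0.4, -3.5]
opening: 0.0074
grasp_force: 113.6
```

The keeper has snapped shut: side force is back to 0 and the full weight is on the grip again, at the expected height about 5 mm above the bar. Now I'll feel for the bar.

{"op": "send_rows", "data": {
  "moves": [0,0,-0.04,0,0,0,1,0,0,-0.04,0,0,0,1,0,0,0,0,0,0,1]
}}

```text
time: 14.05
ee_pos: [0.5492, -0.007, 0.2409]
tcp_rot: [-180.0, 15.0, 99.5]
wrist_force: [0.2, 0.3, -3.4]
opening: 0.0075
grasp_force: 113.6
```

{"op": "send_rows", "data": {
  "moves": [0,0,-0.04,0,0,0,1,0,0,0,0,0,0,1]
}}

```text
time: 14.3
ee_pos: [0.5491, -0.007, 0.2399]
tcp_rot: [-180.0, 15.0, 99.5]
wrist_force: [0.3, 0.2, -3.0]
opening: 0.0075
grasp_force: 113.6
```

{"op": "send_rows", "data": {
  "moves": [0,0,-0.04,0,0,0,1,0,0,0,0,0,0,1]
}}

```text
time: 14.55
ee_pos: [0.5492, -0.007, 0.239]
tcp_rot: [-180.0, 15.0, 99.5]
wrist_force: [-0.4, -1.1, -3.3]
opening: 0.0074
grasp_force: 113.6
```

{"op": "send_rows", "data": {
  "moves": [0,0,-0.04,0,0,0,1,0,0,0,0,0,0,1]
}}

```text
time: 14.8
ee_pos: [0.5493, -0.0071, 0.2383]
tcp_rot: [180.0, 15.0, 99.5]
wrist_force: [-0.2, 0.1, -0.4]
opening: 0.0079
grasp_force: 114.0
```

{"op": "send_rows", "data": {
  "moves": [0,0,-0.04,0,0,0,1,0,0,0,0,0,0,1]
}}

```text
time: 15.05
ee_pos: [0.5494, -0.0071, 0.2376]
tcp_rot: [179.9, 15.0, 99.5]
wrist_force: [0.2, 0.4, 3.1]
opening: 0.0075
grasp_force: 114.6
```

{"op": "send_rows", "data": {
  "moves": [0,0,-0.03,0,0,0,1,0,0,0,0,0,0,1]
}}

```text
time: 15.3
ee_pos: [0.5494, -0.0071, 0.2372]
tcp_rot: [179.9, 15.1, 99.5]
wrist_force: [-0.1, 0.3, 7.0]
opening: 0.0077
grasp_force: 115.2
```

The bar has taken the weight. I'll relax to a near-zero load, confirm the keeper is shut and the wheel plumb, then let go gently.

{"op": "send_rows", "data": {
  "moves": [0,0,0.05,0,0,0,1,0,0,0,0,0,0,1,0,0,0,0,0,0,1],
  "squeeze": 60
}}

```text
time: 15.68
ee_pos: [0.5493, -0.0071, 0.2376]
tcp_rot: [180.0, 15.0, 99.5]
wrist_force: [0.4, -0.5, 3.0]
opening: 0.0076
grasp_force: 114.5
```

Run:
```python
from h import *
goal([.5494,-.0071,.2385],9.5,15)
a=np.radians(9.5);p=np.array([-np.sin(a),np.cos(a),0]);ax=np.array([np.cos(a),np.sin(a),0]);Z=np.array([0,0,1.]);col=np.array([.6435,-.0217,0])
zb=.2595
for n in('side','top'):
    s=bot.camera(n)
    # colours along the shut keeper's line, 71..99 mm, and along the free space 12 mm below
    for dz in(.034,.022):
        q=proj(s,np.array([col-ax*d+Z*(zb+dz) for d in np.arange(.068,.111,.003)])).astype(np.float32)
        v=cv2.remap(s['color'],q[:,0][None],q[:,1][None],cv2.INTER_LINEAR)[0]
        print(n,dz,v.tolist())
    print([(d['p'],d['pixel']) for d in bot.landmark_of(n,'hook_gate')[:1]] , proj(s,col-ax*.071+Z*(zb+.034)).round(1))
```

```text
t 15.675 pos [ 0.5493 -0.0071  0.2376] F [ 0.38 -0.53  3.04] open 0.0076 grip 114.5 y [9.863e-01 1.652e-01 1.000e-04]
shift units [ 0.005 -0.002  0.036] rot units [ 0.004  0.002 -0.001]
side 0.034 [[248, 248, 250], [233, 233, 238], [246, 245, 248], [244, 243, 247], [237, 236, 244], [245, 244, 252], [237, 236, 244], [239, 238, 241], [252, 239, 165], [250, 220, 81], [146, 120, 68], [95, 97, 103], [100, 101, 105], [85, 85, 87], [81, 81, 82]]
side 0.022 [[65, 66, 67], [83, 82, 80], [220, 211, 197], [216, 207, 194], [213, 205, 192], [213, 205, 191], [218, 209, 195], [70, 70, 71], [119, 121, 123], [229, 229, 232], [134, 133, 136], [88, 88, 89], [85, 86, 89], [129, 130, 131], [239, 240, 242]]Traceback (most recent call last):
  File "<stdin>", line 12, in <module>
ValueError: it knows: big_cradle, column_top, large_wheel, small_wheel, wheel_stand
```

The shut keeper lies level over the rim, bright along its line to the yellow end at the tip. Letting go.

{"op": "send_rows", "data": {
  "moves": [0,0,0.03,0,0,0,0.9,0,0,0,0,0,0,0.8,0,0,0,0,0,0,0.75,0,0,0,0,0,0,0.7,0,0,0,0,0,0,0.65],
  "squeeze": 20
}}

```text
time: 16.35
ee_pos: [0.5491, -0.0071, 0.2382]
tcp_rot: [-180.0, 15.0, 99.5]
wrist_force: [-0.0, -0.4, 1.1]
opening: 0.015
grasp_force: 0.0
```

{"op": "send_rows", "data": {
  "moves": [0,0,0,0,0,0,0.5,0,0,0,0,0,0,0.4,0,0,0,0,0,0,0.3,0,0,0,0,0,0,0.3,0,0,0,0,0,0,0.3]
}}

```text
time: 16.98
ee_pos: [0.5492, -0.007, 0.2383]
tcp_rot: [-180.0, 15.0, 99.5]
wrist_force: [-0.4, -0.3, 0.3]
opening: 0.0298
grasp_force: 0.0
```

Run:
```python
from h import *
goal([.5494,-.0071,.2385],9.5,15)
lean([.554,-.037,.179,np.radians(9.5),0])
lean([.554,-.037,.179,np.radians(9.5),0],('side',))
```

```text
t 16.975 pos [ 0.5492 -0.007   0.2383] F [-0.41 -0.35  0.32] open 0.0298 grip 0.0 y [ 9.862e-01  1.653e-01 -1.000e-04]
shift units [ 0.009 -0.003  0.008] rot units [ 0.003 -0.    -0.002]
wheel [ 0.5504 -0.0407  0.1813] yaw 8.69 lean 1.53 cost 1.299
wheel [ 0.5531 -0.0339  0.1761] yaw 8.82 lean 2.3 cost 0.613
```

Released with zero force, and the wheel stays put. Next I'll retreat along the tool axis, up and away from the stand.

{"op": "send_rows", "data": {
  "moves": [-0.013,0.077,0.29,0,0,0,0.3,-0.022,0.13,0.48,0,0,0,0.3,-0.03,0.15,0.6,0,0,0,0.3,-0.04,0.25,0.95,0,0,0,0.3,-0.04,0.25,0.95,0,0,0,0.3,-0.04,0.8,0.5,0,0,0,0.3,-0.1,1,0,0,0,0,0.3,-0.1,1,0,0,0,0,0.3]
}}

```text
time: 18.27
ee_pos: [0.5395, 0.0853, 0.3337]
tcp_rot: [179.9, 15.0, 99.5]
wrist_force: [-0.4, -0.5, -0.3]
opening: 0.0301
grasp_force: 0.0
```

{"op": "send_rows", "data": {
  "moves": [-0.3,1,0,0,0,0,0.3,-0.3,1,0,0,0,0,0.3,-0.3,1,0,0,0,0,0.3,0,0,0,0,0,0,0.3,0,0,0,0,0,0,0.3,0,0,0,0,0,0,0.3,0,0,0,0,0,0,0.3,0,0,0,0,0,0,0.3]
}}

```text
time: 19.27
ee_pos: [0.5171, 0.159, 0.3326]
tcp_rot: [-180.0, 15.0, 99.5]
wrist_force: [0.5, 0.0, -0.2]
opening: 0.0299
grasp_force: 0.0
```

Run:
```python
from h import *
goal([.5,.15,.3],9.5,15)
P=[]
for i in range(4):
    M={}
    for n in('side','top'):
        c=bot.camera(n);P.append(c['color'].astype(int))
    r=bot.trace('side','large_wheel')[0];print(np.round(r['extent'],1),[np.round(bot.landmark_of(n,'small_wheel')[0]['pixel'],1).tolist() for n in('side','top') if bot.landmark_of(n,'small_wheel')])
    m=cv2.dilate(r['region'].astype(np.uint8),np.ones((3,3)))>0
    if i:print('mean change on wheel',np.abs(P[-2]-P[0])[m].mean().round(2))
lean([.554,-.037,.179,np.radians(9.5),0])
s=bot.camera('side');a=np.radians(9.5);p=np.array([-np.sin(a),np.cos(a),0]);ax=np.array([np.cos(a),np.sin(a),0])
print(proj(s,np.array([[.5537,-.0367,.1795]])+np.array([1,0,0])*0),bot.landmark_of('side','large_wheel')[:1])
g=cv2.cvtColor(s['color'],cv2.COLOR_RGB2GRAY).astype(np.float32);C=np.array([.5537,-.0367,.1795])
for ph in(-25,-50,-90,-130,-150):
    f=np.radians(ph);r=np.sin(f)*p+np.cos(f)*np.array([0,0,1]);q=proj(s,np.array([C+r*.088+ax*h for h in np.arange(-.016,.0161,.002)])).astype(np.float32)
    print(ph,cv2.remap(g,q[:,0][None],q[:,1][None],cv2.INTER_LINEAR)[0].astype(int).tolist())
```

```text
t 19.275 pos [0.5171 0.159  0.3326] F [ 0.52  0.04 -0.22] open 0.0299 grip 0.0 y [ 9.864e-01  1.646e-01 -1.000e-04]
shift units [-0.684 -0.359 -1.304] rot units [0.003 0.    0.003]
[261.8 181.4 303.8 271.3] [[262.7, 345.3], [370.5, 258.6]]
[263.2 183.4 301.7 271. ] [[259.2, 346.7], [375.6, 257.8]]
mean change on wheel 0.41
[261.7 183.5 304.6 269.3] [[262.4, 345.7]]
mean change on wheel 0.41
[263.7 184.2 302.4 268.7] [[263.2, 345.5], [371.7, 258.6]]
mean change on wheel 0.41
wheel [ 0.5497 -0.0378  0.184 ] yaw 9.52 lean 1.19 cost 0.196
[[281.94113844 226.16467256]] [{'pixel': [282.8, 226.7], 'p': 0.85}]
-25 [212, 209, 207, 188, 152, 187, 255, 255, 255, 254, 250, 245, 219, 217, 222, 223, 223]
-50 [82, 137, 176, 164, 156, 221, 255, 254, 251, 243, 231, 181, 140, 148, 147, 146, 151]
-90 [104, 122, 142, 142, 185, 199, 201, 199, 191, 175, 175, 176, 146, 110, 106, 54, 21]
-130 [140, 143, 143, 143, 143, 146, 150, 153, 151, 147, 138, 138, 138, 124, 116, 158, 170]
-150 [76, 92, 101, 121, 135, 138, 139, 139, 144, 144, 145, 135, 123, 119, 112, 115, 127]
```

The wheel hangs still (almost no picture change) at the predicted pose, the small wheel is unmoved and the robot is clear of everything.

```bash
python3 -c "
from workcell import bot
print(bot.job_done())"
```

```text
the job is handed in; nothing more can be done
None
```

The large wheel hangs still and plumb on the J-hook with the keeper shut above its rim, the small wheel is untouched in its cradle, and the job was handed in after about 20 s of robot time; no verdict came back.

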